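# Weigh a horseshoe on the farrier's balance

## Robot

A 7-joint arm with a two-finger parallel gripper is mounted at the origin on the work surface. World frame = base frame: x ahead of the robot, y to its left, z up, the work surface at z = 0. Lengths are in m, angles in rad, forces in N, time in s.
With the tool pointing down it reaches from about 0.35 to 0.9 m from the base axis. Payload 19.9 kg.
Tool frame: the origin (TCP) lies midway between the tips of the shut fingers; the grasp point (between the pads) lies 19 mm behind it; z points along the fingers, y is the line along which they close (so a half turn about z gives the same grasp; the last joint's range is limited). The gripper opens to 94 mm and grips with 3 to 60 N. Pads are 16 mm wide; open, the fingers measure 119 mm over their backs; the gripper's body (75 mm by 177 mm) begins 78 mm behind the grasp point.
Start: joints at [-1.367, 0.417, -0.01, 1.614, 0.005, 1.111, -0.053], TCP at [0.151, 0.606, 0.205] pointing down, gripper open.
Joint ranges: [-2.81, 2.81], [-0.39, 2.02], [-1.27, 1.25], [0.06, 2.57], [-1.19, 4.33], [0.19, 2], [-2.82, 2.82]. Speed limits (rad/s): [1.89, 1.89, 2.39, 2.39, 3.01, 3.01, 3.01].

## Interface

Orientations are given as a unit quaternion [w, x, y, z].
In Python, from rig import r gives the robot as it stands.
- The arm moves only by the tool send_rows, never from a script. Its argument "series" is a list of rows, each a list of 7 numbers: the shift along the tool's x, y, z in units of 50 mm (1.0 is 50 mm), then the turn, a rotation vector about the tool's x, y, z in units of 8 degrees (1.0 is 8 degrees), then the opening, from 0 (shut) to 1 (fully open). In form: [[x, y, z, wx, wy, wz, jaw], ...]. A call has 1 to 10 rows; each row shifts and turns the commanded pose from where the row before left it, along the tool's axes as they then stand; what a row does not reach is not made up. A row lasts 1/8 s, in which the tool goes at most 62.5 mm and 10.7 degrees, less where a joint would pass 70% of its speed; a pose out of reach is approached as far as the arm can. A call is refused whole if a number of a shift passes 1 or a number of a turn 1, either way. A call with a gripper value outside its range is refused whole. The fingers move at their own pace and stop on an object; the grip force is fixed at half the most. Time passes only in rows, so rows that do not move let the fingers close. It gives the time, the measured TCP pose, the force, the opening and the grip force at its end, in the units of the state.
- r.sense(): the state, without advancing time (a new reading comes with each control period).
- r.get_image(name): name is "side" or "top"; returns the picture (384x512x3 uint8, red, green, blue); there is no depth.
- r.get_calibration(name): a dict with "K" (3x3 intrinsics, pixels), "R" (3x3) and "t" (3): a world point X has camera coordinates R X + t. Camera axes: x right, y down, z forward; pixel columns grow to the right and rows downward; lengths in m; the calibration is good to about 2 mm. A picture is of the moment at which its call begins. get_calibration takes no time and is no camera call.
- r.close_job(): hands the job in; it is judged then, once.
The state is a dict: "time_s": time; "qpos": joint angles; "qd": joint speeds; "joint_efforts": joint torques, N m; "tcp_pos": TCP position; "tool_rot": TCP orientation; "contact_force": force on the tool from outside, world axes, zero at the start; "moment": the same for the moment, N m; "gripper_width": finger opening in m; "gripper_force": force on a finger pad.
Only numpy, scipy, OpenCV 4.12 (cv2) and the standard library are available. Lean on these libraries where they do the work, as an engineer would, in place of code of your own. Each camera call takes 0.05 s, during which the arm holds its last target. There are 200 camera calls.

## Task

Weigh the horseshoe that lies in the galvanised bin: thread the right two of the three iron weights, one at a time, over the spindle of the balance's pan, fully down one upon the other, so that the beam comes to rest level with nothing touching it. Feel for the spindle and seat the weights gently, never pressing or knocking the balance hard; leave the third weight standing on the bench, do not touch the shoe, and do not disturb the other things.

Things in the scene. Friction and masses are not known exactly. Their poses are not given: they have to be found in the camera images.
- balance: Grey counter balance fixed to the bench, base 130 x 400 x 30 mm, placed and turned (up to 0.25 rad) differently each time. Origin: centre of the base's underside, z up. The beam runs along its y axis: the round weight pan stands over the -y end, the galvanised bin (170 x 155 mm, 50 mm deep) over the +y end. A linkage keeps pan and bin upright and level as the beam swings.
- pivot (a point): Beam pivot, 88 mm above the bench, in the middle of the balance; 160 mm from it to each end of the beam. Above it a needle on the beam (tip 200 mm high) stands upright, by a fixed index, when the beam is level.
- beam (a joint): Beam angle (rad): 0 level, positive with bin down and pan up, stops at -0.2 and +0.2. Sprung and damped, settles in 1 s: level when empty, 0.020 rad off per 100 g that bin load exceeds pan load (times the cosine of the angle). Pressed by hand the pan yields, at about 0.3 N per mm, until the stop. Starts at 0.11 to 0.17. Touch it slower than 20 mm/s: it feels like 2 kg.
- pan_top (a point): Centre of the weight pan's flat top, a steel disc 100 mm in diameter, 118 mm above the bench when the beam is level and 1.6 mm higher per +0.01 rad; z up, axes as the balance's. It rides on the beam's end, so it swings along an arc of 160 mm radius about the pivot.
- slot (a point): Same point as pan_top: middle of a slot along x in the pan. A smooth upright steel spindle, 14 mm in diameter, rises 75 mm above the pan; flat end, 1 mm chamfer. It stands anywhere from -13 to +13 mm from this point along x (not off along y), different each time and not measured: find it by feel or eye. It is stiff in the slot: a side push over about 4 N shifts it.
- bin_floor (a point): Centre of the bin's inner floor, z up.
- shoe: Forged steel horseshoe, about 125 x 115 mm and 10 mm thick, lying flat in the bin; its mass is not known (560 to 840 g). Origin: underside, middle of the curve.
- slate: Fixed slate slab 260 x 310 mm, 14 mm thick, on which the weights and the glass weight stand. Origin: centre of its underside.
- weight_large: Largest of three plain dark iron weights, 450 g: round flange 65 mm in diameter, 16 mm thick, with a round neck 30 mm in diameter and 16 mm tall on top (32 mm overall; grip it by the neck) and a plain 16 mm hole right through. Starts flange down on the slate; which weight stands where varies. Origin: centre of the underside, z up.
- weight_medium: Middle one of three plain dark iron weights, 350 g: round flange 57 mm in diameter, 16 mm thick, with a round neck 30 mm in diameter and 16 mm tall on top (32 mm overall; grip it by the neck) and a plain 16 mm hole right through. Starts flange down on the slate; which weight stands where varies. Origin: centre of the underside, z up.
- weight_small: Smallest of three plain dark iron weights, 250 g: round flange 47 mm in diameter, 16 mm thick, with a round neck 30 mm in diameter and 16 mm tall on top (32 mm overall; grip it by the neck) and a plain 16 mm hole right through. Starts flange down on the slate; which weight stands where varies. Origin: centre of the underside, z up.
- glass_weight: Bystander: rounded green glass weight, 60 mm wide, 40 mm high, on the slate. Origin: centre of underside.
- creaser: Bystander: black steel creaser lying on the bench, 195 mm long along its x, 34 mm wide, 16 mm high.
- hammer_handle: Bystander: hickory hammer handle with brass bands, 280 mm long along its x, 30 mm wide, 23 mm high.
- fuller: Bystander: iron fuller with wooden shaft, 230 mm long along its x, the head 50 x 40 mm and 35 mm high at the origin.
- rasp: Bystander: hoof rasp with wooden grip, 370 mm long along its x, 42 mm wide, 22 mm high.
- nail_tin: Bystander: open tin of nails 90 x 70 mm, 35 mm high. Origin: centre of underside.
Things that resemble listed ones, but are neither listed nor needed, are in the scene too. Of the things shaped like the shoe, the steel one is meant.

How it is judged:
By the outcome, as a careful person would: the job done as asked, in the order asked, and still so for the second after the job is handed in, with the robot touching nothing.
It also fails if it takes over 72 s, if anything falls off the work surface, if the arm or the gripper's body presses on something with over 40 N, if the wrist force passes 120 N, or if a joint passes its speed limit or range.

## Working session

There is one attempt and no reset: what is moved stays moved. The work goes in short steps, Python scripts to look and compute and a tool call to move; the robot and the scene stay as the last step left them, time stands still between calls to the robot, and variables do not carry over. Pictures are saved under pics/ and viewed, at most 10 in all, crops included, and the job is handed in when it is done.

Besides the shell and the picture viewer there is one more tool, called after "Call:" as name(argument=value, ...), one argument or row to a line, values as JSON. send_rows: Moves the arm, as the interface text tells. Its arguments: {"type":"object","properties":{"series":{"type":"array","items":{"type":"array","items":{"type":"number"}}}},"required":["series"]}

```bash
mkdir -p pics
python3 - <<'E'
from rig import r
import cv2,numpy as np
for n in("side","top"):
    im=r.get_image(n)[:,:,::-1]; cv2.imwrite(f"pics/{n}0.png",cv2.resize(im,(800,600),interpolation=cv2.INTER_CUBIC))
    cv2.imwrite(f"pics/{n}0raw.png",im)
    c=r.get_calibration(n);print(n,c)
print(r.sense())
E
```

```text
side {'K': array([[379.47395112,   0.        , 256.01825717],
       [  0.        , 379.47395112, 187.0643497 ],
       [  0.        ,   0.        ,   1.        ]]), 'R': array([[ 0.90515562, -0.42459656, -0.0202746 ],
       [-0.23112299, -0.45155777, -0.86178753],
       [ 0.35675687,  0.78473776, -0.50686407]]), 't': array([-0.48337249,  0.22840592,  0.95432479])}
top {'K': array([[404.11269273,   0.        , 247.16346504],
       [  0.        , 404.11269273, 190.59660179],
       [  0.        ,   0.        ,   1.        ]]), 'R': array([[-0.005395  , -0.99980828,  0.01882262],
       [-0.99408025,  0.00331961, -0.10859762],
       [ 0.10851432, -0.01929707, -0.99390757]]), 't': array([0.06249131, 0.56712825, 1.40626468])}
{'time_s': 0.1, 'qpos': array([-1.3675397 ,  0.41790178, -0.01029029,  1.61405113,  0.00469874,
        1.11065526, -0.05300793]), 'qd': array([-0.00026704, -0.00224453, -0.00062297, -0.00147926, -0.00026245,
        0.00025399,  0.00076221]), 'joint_efforts': array([ 1.57945047e-03, -8.52588272e+01,  6.40614778e-01, -4.26689029e+01,
       -4.88425721e-02,  1.64602016e-02,  1.97101353e-04]), 'tcp_pos': array([0.15139496, 0.60608492, 0.2049221 ]), 'tool_rot': array([-1.85225011e-05,  1.22079206e-01,  9.92520237e-01, -4.95684558e-04]), 'contact_force': array([ 0.29606965, -0.76932666, -0.60520197]), 'moment': array([-0.04455162, -0.05421896, -0.02671881]), 'gripper_force': 0.0, 'gripper_width': 0.09404323018933636}
```

View pics/side0.png

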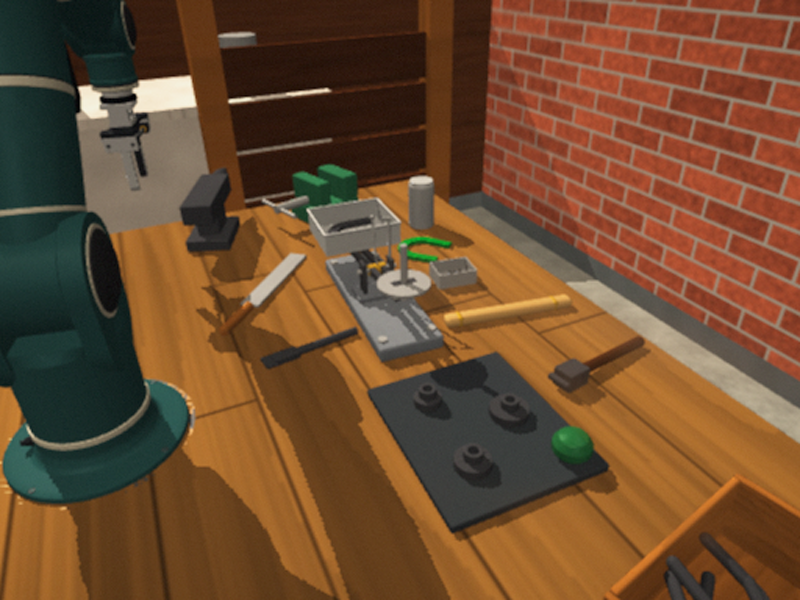

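View pics/top0.png

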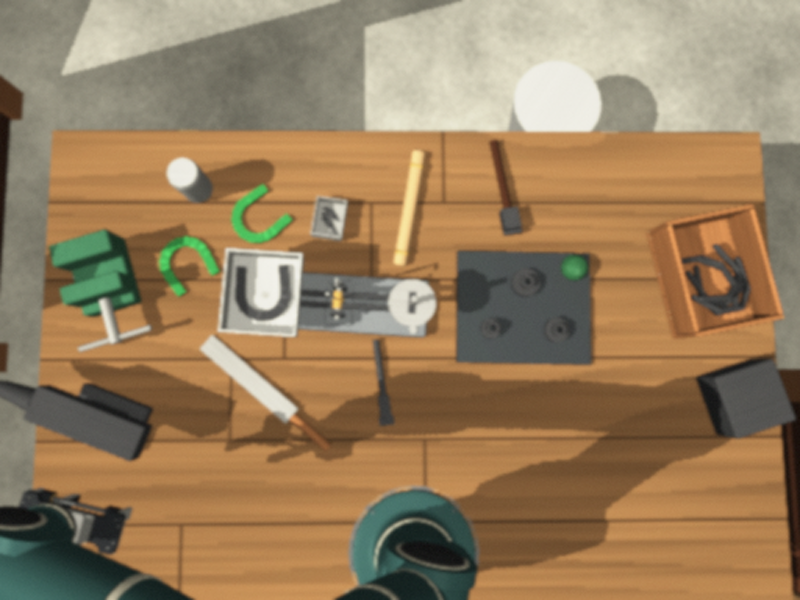

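Side view (800x600): weights at about (428,397), (509,407) and (473,458); spindle (403,250–280), pan (404,284), bin (353,222). Top view: weights at (491,327), (527,281) and (560,328); pan (412,302). Two green shoes, at (262,215) and (188,262), are decoys; the steel shoe is in the bin at (264,290). Next, enlarged crops.

Run:
```python
import cv2,numpy as np
def crop(f,x,y,w,h,s):
    im=cv2.imread(f"pics/{f}0raw.png")[y:y+h,x:x+w]
    im=cv2.resize(im,None,fx=s,fy=s,interpolation=cv2.INTER_CUBIC)
    for i in range(0,w,10): cv2.line(im,(int((i+.5)*s),0),(int((i+.5)*s),6 if (x+i)%50 else 14),(0,255,255),1)
    for i in range(0,h,10): cv2.line(im,(0,int((i+.5)*s)),(6 if (y+i)%50 else 14,int((i+.5)*s)),(0,255,255),1)
    return im
a=crop("side",190,120,100,110,5.4); cv2.imwrite("pics/c1.png",a); print(a.shape)
t=crop("top",130,150,160,70,5); s1=crop("top",285,155,100,80,4);s2=crop("side",230,220,100,75,4) 
b=np.zeros((600+70,800,3),np.uint8)
b[:350]=t; b[350:670,:400]=s1; b[350:650,400:]=s2
cv2.imwrite("pics/c2.png",cv2.resize(b,None,fx=600/670,fy=600/670))
```

```text
(594, 540, 3)
```

View pics/c1.png

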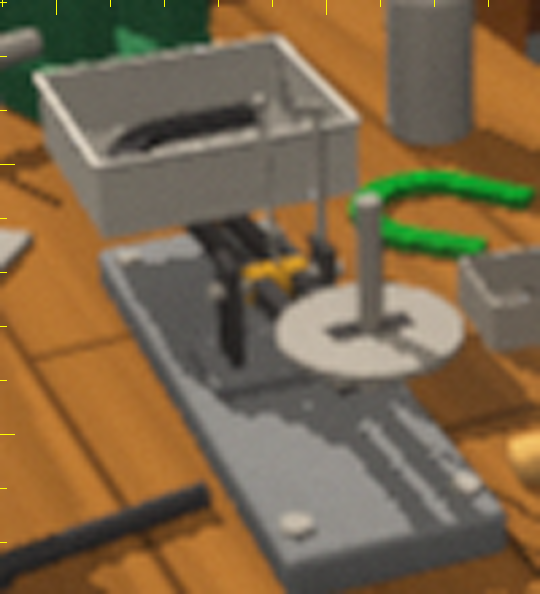

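View pics/c2.png

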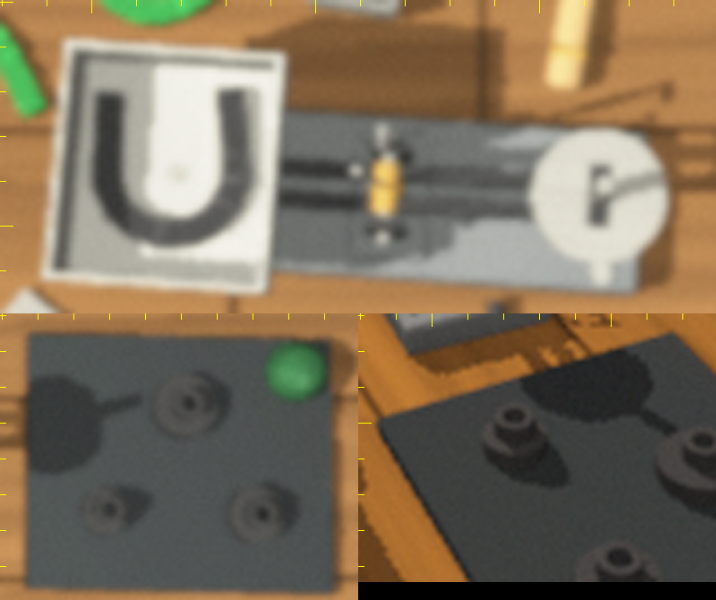

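Close crops: flange widths of about 70, 62 and 50 px give large at (189,403), medium at (262,513) and small at (108,509) in the top crop. The spindle's top is at (369,199) in the side crop and (605,186) in the top crop. The steel shoe is the dark one in the bin. Triangulating.

```bash
cat > h.py <<'E'
import numpy as np
from rig import r
from scipy.optimize import least_squares
C={n:r.get_calibration(n) for n in("side","top")}
def proj(n,X):
    c=C[n];p=c["K"]@(c["R"]@np.asarray(X,float)+c["t"]);return p[:2]/p[2]
def tri(s,t):
    f=lambda X:np.r_[proj("side",X)-s,proj("top",X)-t]
    o=least_squares(f,[.6,0,.1]);return o.x,np.abs(o.fun).max()
def onz(n,uv,z):
    c=C[n];d=c["R"].T@np.linalg.inv(c["K"])@np.r_[uv,1];o=-c["R"].T@c["t"];return o+d*(z-o[2])/d[2]
def cs(x,y): return np.array([190+(x+.5)/5.4-.5,120+(y+.5)/5.4-.5])
k=3000/670
def ct(x,y): return np.array([130+(x+.5)/k-.5,150+(y+.5)/k-.5])
m=k*.8
def ws(x,y): return np.array([230+(x-358+.5)/m-.5,220+(y-313.4+.5)/m-.5])
def wt(x,y): return np.array([285+(x+.5)/m-.5,155+(y-313.4+.5)/m-.5])
E
python3 - <<'E'
from h import *
np.set_printoptions(precision=4,suppress=True)
for n,s,t in[("large",ws(704,437),wt(189,403)),("medium",ws(619,551),wt(262,513)),("small",ws(514,413),wt(108,509)),
 ("spindletop",cs(369,199),ct(605,186)),("pan",cs(369.5,328),ct(599.5,195)),("needle?",cs(322,112),ct(380,130)),("needle?2",cs(262,100),ct(357,171)),
 ]: print(n,*tri(s,t))
# bin rim corners (z unknown) bin rim in both
for n,s,t in[("binc_near",cs(101,165),ct(45,277)),("bin_nr",cs(356,118),ct(268,290)),("bin_fr",cs(281,38),ct(285,55)),("bin_fl",cs(36,75),ct(68,42)),
("base_r",cs(503,520),ct(641,120+12)),("base_l",cs(290,563),ct(636,290))]: print(n,*tri(s,t))
for p in [(636,290),(275,272),(285,108)]: print(onz("top",ct(*p),.03))
E
```

```text
large [ 0.6049 -0.2603  0.0456] 0.3589260930945386
medium [ 0.4955 -0.3284  0.0472] 0.30522457508374146
small [ 0.4999 -0.1773  0.0445] 0.21892909642627956
spindletop [0.5472 0.0084 0.2119] 0.48024416863830766
pan [0.5472 0.0083 0.1363] 0.023953529067711088
needle? [0.5901 0.1656 0.1909] 0.6215321281341346
needle?2 [0.5596 0.1813 0.1987] 0.457844597669407
binc_near [0.5107 0.4256 0.0647] 5.904133294677678
bin_nr [0.5515 0.2235 0.1611] 24.601047192243982
bin_fr [0.6208 0.2379 0.2098] 6.311733698829585
bin_fl [0.5914 0.421  0.1337] 25.342379488436933
base_r [ 0.6088 -0.0321  0.0186] 0.33552616489856746
base_l [ 0.4822 -0.0263  0.0267] 0.1358341005945647
[ 0.4825 -0.0262  0.03  ]
[0.498  0.2584 0.03  ]
[0.6285 0.2518 0.03  ]
```

Call:
send_rows(
  series=[
    [0,0,-1,0,0,-0.68,1],
    [0,0,-0.9,0,0,-0.68,1],
    [-0.488,-0.954,0,0,0,0,1],
    [-0.488,-0.954,0,0,0,0,1],
    [-0.488,-0.954,0,0,0,0,1],
    [-0.488,-0.954,0,0,0,0,1],
    [-0.488,-0.954,0,0,0,0,1],
    [-0.488,-0.954,0,0,0,0,1],
    [-0.488,-0.954,0,0,0,0,1],
    [-0.488,-0.954,0,0,0,0,1],
  ],
)

```text
time_s: 1.35
tcp_pos: [0.3257, 0.2128, 0.3004]
tool_rot: [-0.0, 0.027, 1.0, 0.0]
contact_force: [0.9, 1.0, -0.5]
gripper_width: 0.0939
gripper_force: 0.0
```

Run:
```python
from h import *
np.set_printoptions(precision=4,suppress=True)
for n,s,t in[("nl",cs(101,165),ct(268,290)),("nr",cs(356,118),ct(285,55)),("fr",cs(281,38),ct(68,42)),("fl",cs(36,75),ct(45,277))]: print(n,*tri(s,t))
s=r.sense();print(s["time_s"],s["qpos"],s["tcp_pos"],s["tool_rot"],s["contact_force"])
```

```text
nl [0.4793 0.249  0.1465] 0.4508816046593438
nr [0.6489 0.2391 0.1472] 0.35273204122890434
fr [0.662  0.3977 0.1431] 0.4598075050353714
fl [0.4889 0.4103 0.1445] 0.2863670409885799
1.35 [-0.9389 -0.1261  0.2559  2.0232  0.0335  1.2406  0.8201] [0.3257 0.2128 0.3004] [-0.      0.0274  0.9996  0.0001] [ 0.9439  1.0356 -0.5446]
```

Call:
send_rows(
  series=[
    [-0.488,-0.95,0,0,0,0,1],
    [-0.488,-0.95,0,0,0,0,1],
    [-0.488,-0.95,0,0,0,0,1],
    [-0.488,-0.95,0,0,0,0,1],
    [-0.488,-0.95,0.3,0,0,0,1],
    [-0.488,-0.95,0.3,0,0,0,1],
    [-0.488,-0.95,0.3,0,0,0,1],
    [-0.488,-0.95,0.3,0,0,0,1],
    [0,0,1,0,0,0,0.8],
    [0,0,1,0,0,0,0.8],
  ],
)

```text
time_s: 2.6
tcp_pos: [0.4993, -0.1762, 0.1388]
tool_rot: [-0.0, 0.028, 1.0, -0.0]
contact_force: [1.4, 0.6, 0.0]
gripper_width: 0.0777
gripper_force: 0.0
```

Call:
send_rows(
  series=[
    [0,0,0.9,0,0,0,0.6],
    [0,0,0.7,0,0,0,0.6],
    [0,0,0.4,0,0,0,0.6],
    [0,0,0.116,0,0,0,0.6],
    [0,0,0,0,0,0,0],
    [0,0,0,0,0,0,0],
    [0,0,0,0,0,0,0],
    [0,0,0,0,0,0,0],
  ],
)

```text
time_s: 3.6
tcp_pos: [0.5001, -0.1759, 0.0355]
tool_rot: [0.001, 0.028, 1.0, -0.0]
contact_force: [-1.5, -1.4, 9.4]
gripper_width: 0.0294
gripper_force: 30.0
```

Call:
send_rows(
  series=[
    [0,0,-0.02,0,0,0,0.5],
    [0,0,-0.02,0,0,0,0.5],
    [0,0,0,0,0,0,0.5],
  ],
)

```text
time_s: 3.98
tcp_pos: [0.4995, -0.1754, 0.0368]
tool_rot: [0.0, 0.027, 1.0, 0.0]
contact_force: [-0.2, 0.2, -0.2]
gripper_width: 0.0467
gripper_force: 0.0
```

Run:
```python
from rig import r
s=r.sense();print(s)
```

```text
{'time_s': 3.975, 'qpos': array([-0.23571032,  0.57000239,  0.65209152,  1.99450778, -0.50608708,
        0.74191031,  2.23948008]), 'qd': array([ 0.00080958,  0.00345162, -0.00065742,  0.00114702,  0.00040632,
       -0.00162717,  0.00195626]), 'joint_efforts': array([-3.39212269e-02, -7.40103865e+01,  1.51932943e+01, -2.81108719e+01,
        8.18370329e-02,  8.82500620e-02, -2.41211581e-02]), 'tcp_pos': array([ 0.49954486, -0.17540139,  0.03679059]), 'tool_rot': array([6.78018645e-05, 2.73629010e-02, 9.99625563e-01, 1.90052688e-05]), 'contact_force': array([-0.15324583,  0.16097913, -0.24035442]), 'moment': array([-0.02147733,  0.04140578, -0.02006501]), 'gripper_force': 0.0, 'gripper_width': 0.046702483441422804}
```

Call:
send_rows(
  series=[
    [0,0,0,0,0,1,0.5],
    [0,0,0,0,0,1,0.5],
    [0,0,0,0,0,1,0.5],
    [0,0,0,0,0,1,0.5],
    [0,0,0,0,0,1,0.5],
    [0,0,0,0,0,1,0.5],
    [0,0,0,0,0,1,0.5],
    [0,0,0,0,0,1,0.5],
    [0,0,0,0,0,1,0.5],
    [0,0,0,0,0,1,0.5],
  ],
)

```text
time_s: 5.22
tcp_pos: [0.4995, -0.1754, 0.0366]
tool_rot: [-0.0, 0.665, 0.747, -0.0]
contact_force: [0.5, 0.0, 0.4]
gripper_width: 0.0468
gripper_force: 0.0
```

Call:
send_rows(
  series=[
    [0,0,0,0,0,0.65,0.5],
    [0,0,0,0,0,0.6,0.5],
    [0,0,0,0,0,0,0],
    [0,0,0,0,0,0,0],
    [0,0,0,0,0,0,0],
  ],
)

```text
time_s: 5.85
tcp_pos: [0.4994, -0.1755, 0.0366]
tool_rot: [-0.0, 0.726, 0.688, 0.0]
contact_force: [0.2, 1.0, -2.0]
gripper_width: 0.0294
gripper_force: 30.0
```

Call:
send_rows(
  series=[
    [0,0,-0.4,0,0,0,0],
    [0,0,-0.9,0,0,0,0],
    [0,0,-1,0,0,0,0],
    [0,0,-1,0,0,0,0],
    [0,0,-1,0,0,0,0],
    [0.6,0.1,-0.57,0,0,0,0],
    [0.9,0.2,0,0,0,0,0],
    [0.9,0.2,0,0,0,0,0],
    [0.9,0.2,0,0,0,0,0],
    [0.446,0.05,0,0,0,0,0],
  ],
)

```text
time_s: 7.1
tcp_pos: [0.5473, 0.0114, 0.2809]
tool_rot: [0.0, 0.726, 0.688, -0.0]
contact_force: [-0.1, 0.6, -1.7]
gripper_width: 0.0294
gripper_force: 30.0
```

Call:
send_rows(
  series=[
    [0,0,0,0,0,0,0],
    [0,0,0,0,0,0,0],
  ],
)

```text
time_s: 7.35
tcp_pos: [0.5468, 0.0079, 0.2807]
tool_rot: [0.0, 0.727, 0.687, 0.0]
contact_force: [0.5, -0.1, -2.4]
gripper_width: 0.029
gripper_force: 30.0
```

```bash
cat > snap.py <<'E'
import sys,cv2,numpy as np
from h import *
tag=sys.argv[1]; s=r.sense(); p=s["tcp_pos"]; print(s["time_s"],p.round(4),s["tool_rot"].round(4),s["contact_force"].round(2))
out=[]
for n,z in(("side",5),("top",5)):
    im=np.ascontiguousarray(r.get_image(n)[:,:,::-1]); cv2.imwrite(f"pics/{n}_{tag}.png",im)
    u=proj(n,[.547,.01,.19]); x,y=int(u[0])-38,int(u[1])-58
    print(n,x,y); out.append(cv2.resize(im[y:y+110,x:x+76],None,fx=5,fy=5,interpolation=cv2.INTER_CUBIC))
cv2.imwrite(f"pics/{tag}.png",np.hstack(out))
E
python3 snap.py a1
```

```text
7.35 [0.5468 0.0079 0.2807] [2.000e-04 7.269e-01 6.868e-01 1.000e-04] [ 0.49 -0.1  -2.36]
side 219 105
top 225 133
```

View pics/a1.png

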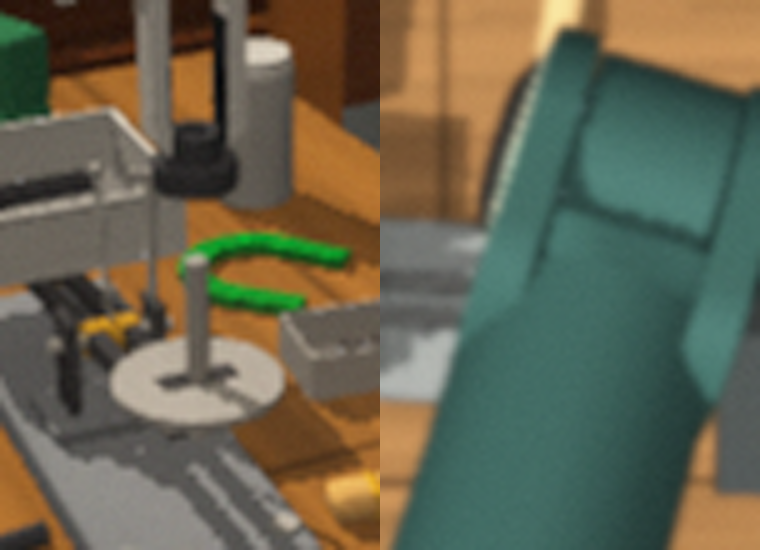

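Run:
```python
from h import *
a=np.linspace(0,2*np.pi,361)
def pic(p): return (p-np.array([219,105])+.5)*5-.5
T=np.array([.5468,.0079,.2807])
b=np.array([proj("side",[T[0]+.0235*np.cos(t),T[1]+.0235*np.sin(t),T[2]-.0226]) for t in a])
print("pred flange bottom u",pic(b.min(0)),pic(b.max(0)))
b2=np.array([proj("side",[T[0]+.0235*np.cos(t),T[1]+.0235*np.sin(t),T[2]-.0066]) for t in a])
print("pred flange top",pic(b2.min(0)),pic(b2.max(0)))
for z in (.258,.212,.137):print(z,pic(proj("side",[T[0],T[1],z])))
for d in ([.001,0,0],[0,.001,0],[0,0,.001]): print(d,(pic(proj("side",T*[1,1,0]+[0,0,.212]+d))-pic(proj("side",T*[1,1,0]+[0,0,.212]))))
```

```text
pred flange bottom u [149.10908945 165.59704816] [236.13010896 200.69110118]
pred flange top [148.20056494 138.43594774] [235.91576558 172.71338399]
0.258 [192.61114841 182.96877829]
0.212 [194.17662762 259.8318063 ]
0.137 [196.58491602 378.07568732]
[0.001, 0, 0] [ 1.63556169 -0.36635552]
[0, 0.001, 0] [-0.77333857 -0.70272424]
[0, 0, 0.001] [-0.03329122 -1.63455621]
```

Call:
send_rows(
  series=[
    [0.01,-0.02,0.4,0,0,0,0],
    [0,0,0.25,0,0,0,0],
    [0,0,0.07,0,0,0,0],
    [0,0,0.04,0,0,0,0],
    [0,0,0.04,0,0,0,0],
    [0,0,0.04,0,0,0,0],
  ],
)

```text
time_s: 8.2
tcp_pos: [0.5464, 0.01, 0.2383]
tool_rot: [0.0, 0.726, 0.687, 0.0]
contact_force: [-0.4, -0.3, -2.8]
gripper_width: 0.0291
gripper_force: 30.0
```

Call:
send_rows(
  series=[
    [0,0,0.04,0,0,0,0],
    [0,0,0.04,0,0,0,0],
  ],
)

```text
time_s: 8.45
tcp_pos: [0.5463, 0.01, 0.2341]
tool_rot: [0.0, 0.726, 0.687, 0.0]
contact_force: [0.2, -0.3, -0.7]
gripper_width: 0.0295
gripper_force: 30.0
```

Call:
send_rows(
  series=[
    [0,0,0.04,0,0,0,0],
    [0,0,0.04,0,0,0,0],
  ],
)

```text
time_s: 8.7
tcp_pos: [0.5463, 0.01, 0.2301]
tool_rot: [0.0, 0.726, 0.687, 0.0]
contact_force: [0.3, -0.1, -0.1]
gripper_width: 0.0294
gripper_force: 30.0
```

Call:
send_rows(
  series=[
    [0,0,0,0,0,0,0],
    [0,0,0,0,0,0,0],
  ],
)

```text
time_s: 8.95
tcp_pos: [0.5463, 0.0099, 0.2302]
tool_rot: [0.0, 0.726, 0.687, -0.0]
contact_force: [0.9, -0.3, -0.7]
gripper_width: 0.0289
gripper_force: 30.0
```

Call:
send_rows(
  series=[
    [0,0,0,0,0,0,0],
  ],
)

```text
time_s: 9.07
tcp_pos: [0.5463, 0.01, 0.2303]
tool_rot: [0.0, 0.726, 0.687, 0.0]
contact_force: [-0.2, 0.5, -0.3]
gripper_width: 0.029
gripper_force: 30.0
```

```bash
python3 snap.py a2
```

```text
9.075 [0.5463 0.01   0.2303] [1.000e-04 7.263e-01 6.874e-01 0.000e+00] [-0.17  0.53 -0.26]
side 219 105
top 225 133
```

View pics/a2.png

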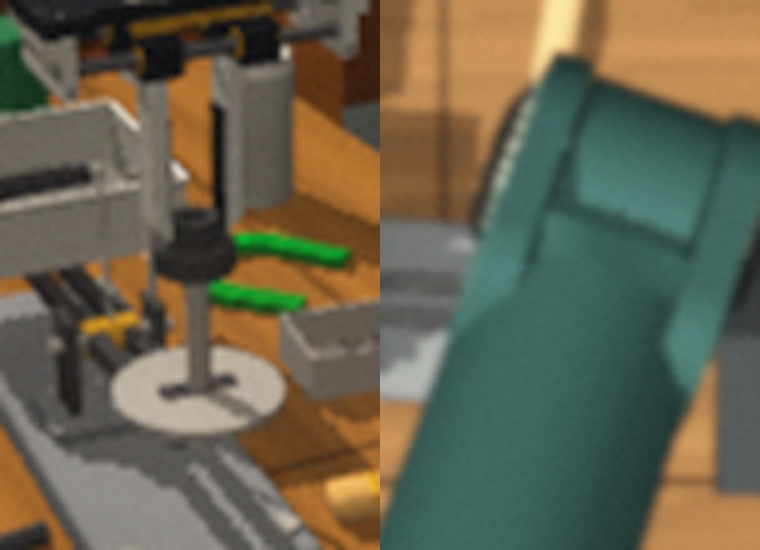

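Call:
send_rows(
  series=[
    [-0.01,0.01,0,0,0,0,0],
    [-0.01,0.01,0,0,0,0,0],
    [0,0,0,0,0,0,0],
  ],
)

```text
time_s: 9.55
tcp_pos: [0.5471, 0.009, 0.2301]
tool_rot: [-0.0, 0.726, 0.687, -0.0]
contact_force: [-1.1, -0.0, -1.0]
gripper_width: 0.0291
gripper_force: 30.0
```

Call:
send_rows(
  series=[
    [-0.01,0.01,0,0,0,0,0],
    [0,0,0,0,0,0,0],
  ],
)

```text
time_s: 9.8
tcp_pos: [0.5477, 0.0084, 0.2302]
tool_rot: [0.0, 0.726, 0.687, 0.0]
contact_force: [-1.0, 0.2, -1.4]
gripper_width: 0.0291
gripper_force: 30.0
```

Call:
send_rows(
  series=[
    [-0.01,0.01,0,0,0,0,0],
    [0,0,0,0,0,0,0],
  ],
)

```text
time_s: 10.05
tcp_pos: [0.5482, 0.0078, 0.2302]
tool_rot: [0.0, 0.726, 0.687, -0.0]
contact_force: [-0.9, 0.5, -0.4]
gripper_width: 0.0291
gripper_force: 30.0
```

Call:
send_rows(
  series=[
    [0.018,0,0,0,0,0,0],
    [0,0,0,0,0,0,0],
  ],
)

```text
time_s: 10.3
tcp_pos: [0.5482, 0.0087, 0.2302]
tool_rot: [0.0, 0.726, 0.687, -0.0]
contact_force: [-0.9, 1.3, -0.1]
gripper_width: 0.0292
gripper_force: 30.0
```

Call:
send_rows(
  series=[
    [0.018,0.008,0,0,0,0,0],
    [0,0,0,0,0,0,0],
  ],
)

```text
time_s: 10.55
tcp_pos: [0.5487, 0.0096, 0.2302]
tool_rot: [0.0, 0.726, 0.687, -0.0]
contact_force: [-0.6, -0.2, -1.1]
gripper_width: 0.0295
gripper_force: 30.0
```

Call:
send_rows(
  series=[
    [0.018,0.008,0,0,0,0,0],
    [0,0,0,0,0,0,0],
  ],
)

```text
time_s: 10.8
tcp_pos: [0.5492, 0.0106, 0.2302]
tool_rot: [0.0, 0.726, 0.687, -0.0]
contact_force: [0.4, -0.4, -0.8]
gripper_width: 0.029
gripper_force: 30.0
```

Call:
send_rows(
  series=[
    [0.018,0.008,0,0,0,0,0],
    [0,0,0,0,0,0,0],
  ],
)

```text
time_s: 11.05
tcp_pos: [0.5495, 0.0115, 0.2302]
tool_rot: [0.0, 0.726, 0.687, -0.0]
contact_force: [-0.5, -0.3, -0.9]
gripper_width: 0.0291
gripper_force: 30.0
```

```bash
python3 snap.py a3
```

```text
11.05 [0.5495 0.0115 0.2302] [ 1.000e-04  7.262e-01  6.875e-01 -0.000e+00] [-0.54 -0.32 -0.88]
side 219 105
top 225 133
```

Run:
```python
import cv2,numpy as np
for t,rf,rs in(("a1",137,166),("a2",155,170),("a3",155,170)):
    g=cv2.imread(f"pics/side_{t}.png").mean(2)
    print(t);
    for k in (-1,0,1): print(" flange",rf+k,g[rf+k,245:272].astype(int))
    for k in (-2,0,3): print(" spin",rs+k,g[rs+k,250:268].astype(int))
```

```text
a1
 flange 136 [116 117 114 112 101  81  65  64  51  31  32  36  36  32  34  33  29  27
  37  44  47  67  86  87  87  86  84]
 flange 137 [117 116 116 107  81  69  61  42  37  35  34  35  35  34  33  32  32  35
  41  42  37  55  80  91  88  86  86]
 flange 138 [129 125 127 123  85  56  55  46  41  41  40  37  41  41  38  35  42  43
  42  40  30  49  80  86  87  84  84]
 spin 164 [ 83 100 107 107 109 108  98  88  87  83  67  50  52  56  63  66  66  63]
 spin 166 [ 60  60  82 105 107 108  97  89  89  83  74  75  80  68  59  55  50  51]
 spin 169 [ 41  45  95 115 102 104 100  89  89  85  85 101 110 108 107 102 102 104]
a2
 flange 154 [102 103 108 104  79  67  69  51  38  39  34  38  37  37  36  36  38  43
  42  42  36  44  44  44  43  43  45]
 flange 155 [105 104 121 120  75  54  56  47  46  43  43  41  42  42  42  41  44  44
  43  37  36  42  43  47  44  45  44]
 flange 156 [103 104 125 122  76  44  45  44  43  43  43  44  44  45  44  44  44  38
  36  34  32  48  58  57  66  78  78]
 spin 168 [ 38  46  99 118 104 107 101  89  87  83  84  99 107 105 103 102 104 107]
 spin 170 [ 40  46  75  95 100 103  98  89  87  85  87 100 111 111 106 107 104 105]
 spin 173 [ 50  46  88 111 101  96  99  87  90  85  73  75  82  79  83  97 103 110]
a3
 flange 154 [101 103 108 105  82  64  64  64  53  42  40  39  41  39  35  37  40  39
  42  44  41  36  40  45  42  47  42]
 flange 155 [102 105 120 117  82  57  51  48  42  44  46  46  45  43  44  45  46  42
  42  40  38  32  38  44  42  44  45]
 flange 156 [103 105 124 120  84  57  39  35  39  39  41  42  44  42  44  43  45  40
  38  34  32  37  49  57  69  77  79]
 spin 168 [ 43  45  99 121 105 108 102  89  90  87  87  97 108 106 102 100 104 108]
 spin 170 [ 38  46  74  95  98 105  98  87  87  85  87 101 110 110 107 106 103 102]
 spin 173 [ 49  45  89 108 100  96 100  88  90  85  74  71  75  71  86  98 104 110]
```

View pics/a3.png

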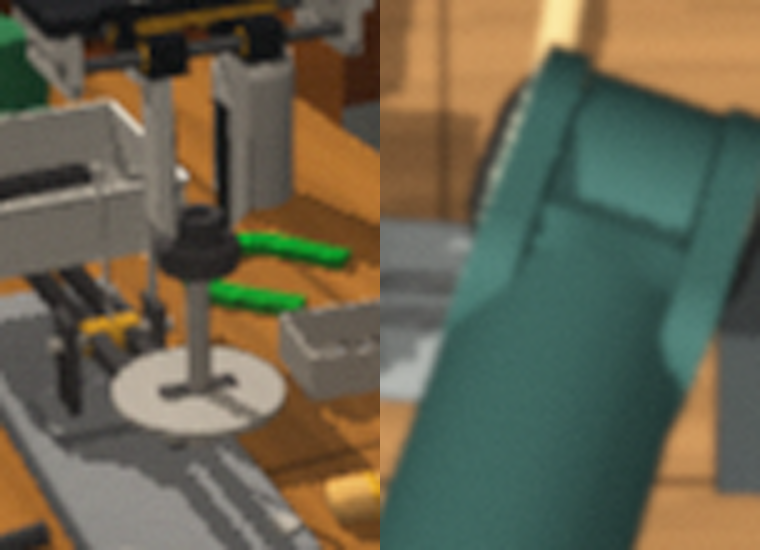

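Run:
```python
from h import *
np.set_printoptions(precision=4,suppress=True)
print("small neck top", onz("top",wt(108,509),.046), onz("side",ws(514,413),.046))
for z in(.212,.215,.218): print(z,onz("top",ct(605,186),z),onz("side",cs(369,199),z))
for z in(.137,.140,.143): print(z,onz("top",ct(599.5,195),z),onz("side",cs(369.5,328),z))
import cv2
g=cv2.imread("pics/top0raw.png").mean(2).astype(int)
print(g[185:200,255:278]); print(g[262//1-1:263,0:1])
gs=cv2.imread("pics/top0raw.png").mean(2).astype(int)[203:219,306:324];print(gs)
```

```text
small neck top [ 0.4991 -0.1767  0.046 ] [ 0.4995 -0.179   0.046 ]
0.212 [0.5456 0.009  0.212 ] [0.5483 0.008  0.212 ]
0.215 [0.5453 0.0092 0.215 ] [0.5457 0.0024 0.215 ]
0.218 [0.545  0.0094 0.218 ] [ 0.5431 -0.0033  0.218 ]
0.137 [0.5471 0.0084 0.137 ] [0.5468 0.0071 0.137 ]
0.14 [0.5468 0.0086 0.14  ] [0.5445 0.0023 0.14  ]
0.143 [0.5465 0.0087 0.143 ] [ 0.5423 -0.0025  0.143 ]
[[217 217 218 217 218 215 213 209 208 208 210 213 216 217 218 216 217 218
  217 212 194 160 120]
 [217 219 219 219 218 213 203 188 182 181 186 199 212 216 219 219 218 218
  218 214 206 182 144]
 [219 220 221 221 219 213 191 157 138 139 152 180 207 218 218 217 217 216
  211 207 200 189 157]
 [219 220 221 221 220 213 185 140 119 127 145 175 205 216 214 208 207 204
  195 183 177 169 150]
 [220 221 221 221 220 212 184 143 142 166 175 186 198 204 196 187 180 177
  171 163 157 155 143]
 [219 220 221 221 221 211 185 156 170 196 202 194 186 179 172 164 161 159
  156 156 155 155 148]
 [217 219 220 219 218 210 185 164 181 203 206 193 173 161 156 155 155 157
  158 164 170 172 166]
 [215 216 216 216 214 204 179 161 172
[... 967 characters left out ...]
59 57 57 56 57]
 [84 81 77 81 79 76 75 76 74 72 72 77 72 64 58 56 57 56]
 [82 79 78 82 78 76 75 71 64 54 61 69 75 67 60 56 54 57]
 [80 76 78 82 78 73 75 69 61 53 55 67 74 71 61 56 55 57]
 [82 78 79 82 78 75 78 71 62 55 56 65 77 71 62 55 58 59]
 [82 78 80 85 83 80 80 75 69 65 64 73 74 68 60 57 59 59]
 [84 82 81 86 86 83 80 78 80 77 77 79 77 67 60 59 59 65]
 [82 83 83 85 86 84 85 81 81 84 84 85 79 73 64 61 70 76]
 [84 84 82 81 84 84 85 87 86 87 88 86 80 73 71 71 76 80]
 [86 86 83 79 79 84 85 85 86 84 87 84 78 77 75 77 81 82]
 [85 86 86 83 81 80 79 79 80 83 83 82 80 82 82 82 84 85]
 [85 85 84 84 81 82 80 80 81 82 82 83 84 84 83 83 83 85]
 [85 85 84 82 85 84 83 83 84 84 85 84 83 83 83 82 82 84]]
```

Call:
send_rows(
  series=[
    [0,-0.016,0,0,0,0,0],
    [0,0,0,0,0,0,0],
  ],
)

```text
time_s: 11.4
tcp_pos: [0.5488, 0.0115, 0.2303]
tool_rot: [0.0, 0.726, 0.687, 0.0]
contact_force: [1.7, 0.7, -0.7]
gripper_width: 0.0294
gripper_force: 30.0
```

Call:
send_rows(
  series=[
    [0,-0.016,0,0,0,0,0],
    [0,0,0,0,0,0,0],
  ],
)

```text
time_s: 11.65
tcp_pos: [0.5479, 0.0116, 0.2302]
tool_rot: [0.0, 0.726, 0.687, 0.0]
contact_force: [0.9, -0.4, -1.0]
gripper_width: 0.0293
gripper_force: 30.0
```

Call:
send_rows(
  series=[
    [0,-0.016,0,0,0,0,0],
    [0,0,0,0,0,0,0],
  ],
)

```text
time_s: 11.9
tcp_pos: [0.5471, 0.0116, 0.2302]
tool_rot: [-0.0, 0.726, 0.687, -0.0]
contact_force: [0.8, 0.7, -1.4]
gripper_width: 0.0293
gripper_force: 30.0
```

Call:
send_rows(
  series=[
    [0,-0.016,0,0,0,0,0],
    [0,0,0,0,0,0,0],
  ],
)

```text
time_s: 12.15
tcp_pos: [0.5463, 0.0116, 0.2302]
tool_rot: [0.0, 0.726, 0.687, -0.0]
contact_force: [0.7, -0.4, -0.4]
gripper_width: 0.0293
gripper_force: 30.0
```

Call:
send_rows(
  series=[
    [0,-0.016,0,0,0,0,0],
    [0,0,0,0,0,0,0],
  ],
)

```text
time_s: 12.4
tcp_pos: [0.5455, 0.0117, 0.2302]
tool_rot: [0.0, 0.726, 0.687, -0.0]
contact_force: [0.5, -0.1, 0.2]
gripper_width: 0.0294
gripper_force: 30.0
```

Run:
```python
from h import *
import cv2
np.set_printoptions(precision=4,suppress=True)
a=np.linspace(0,2*np.pi,361)
def pic(p): return (p-np.array([219,105])+.5)*5-.5
def raw(x,y): return np.array([219+(x+.5)/5-.5,105+(y+.5)/5-.5])
for T in([.5463,.010,.2303],[.5495,.0115,.2302]):
  T=np.array(T)
  for h in(.0226,.0066):
    b=np.array([proj("side",[T[0]+.0235*np.cos(t),T[1]+.0235*np.sin(t),T[2]-h]) for t in a]);print(pic(b.min(0)),pic(b.max(0)))
print(onz("side",raw(199.5,387),.1326))
for t in("a2","a3"):
  g=cv2.imread(f"pics/side_{t}.png").mean(2).astype(int)
  print(t,"col257 rows150-170",g[150:170,256],g[150:170,258]); print("panrows col 250",g[170:200,250],"col",g[170:200,266])
  print("pan row182",g[181,236:284])
```

```text
[149.5032 247.2156] [234.288  284.5903]
[148.6212 221.3663] [234.0649 258.0155]
[153.6589 245.2295] [238.2547 282.4409]
[152.8112 219.4226] [238.0628 255.9106]
[0.5471 0.0048 0.1326]
a2 col257 rows150-170 [ 43  36  38  35  38  41  44  42  38  38  40  48  75  91  89  93 101 101
 101  98] [46 38 38 36 37 42 45 42 38 38 36 53 78 88 87 90 90 89 87 90]
panrows col 250 [ 40  42  42  50  82 139 173 173 176 176 175 169 153 141 164 177 178 176
 177 173 143  89  86  86  86  85  87  87  85  85] col [104 106 110 103 110 149 174 173 173 169 147 126 148 175 153 112 114 113
 146 170 136  78  74  78  81  88 102 126 139 130]
pan row182 [ 81  88  97  94  78 123 166 175 175 176 177 178 177 175 169 159 157 147
 140 132 107  92  92  88  77  68  70  69  69  75 126 169 173 171 171 173
 174 174 173 141  85  75  90 101 103  97  90  89]
a3 col257 rows150-170 [ 39  35  36  40  39  46  42  39  37  39  43  56  80  88  93  98 103 103
 102  99] [38 36 34 36 39 43 42 38 42 41 43 64 89 88 89 89 88 91 90 89]
panrows col 250 [ 38  42  44  49  68 131 176 174 176 176 175 171 152 145 162 177 178 178
 177 173 141  88  87  86  88  85  85  84  87  86] col [103 104 107 104 110 150 171 173 173 168 150 122 142 176 164 133 113 112
 143 169 134  81  74  76  82  85 100 128 137 128]
pan row182 [ 80  89  95  94  81 123 168 174 177 177 176 178 176 177 171 162 154 150
 142 130 108  94  90  87  77  70  71  72  73  68 122 168 172 171 170 173
 174 174 173 141  84  73  91 100 104  97  89  91]
```

Run:
```python
from h import *
import cv2
a=np.linspace(0,2*np.pi,1441)
def edge(c,z):
    b=np.array([proj("side",[c[0]+.05*np.cos(t),c[1]+.05*np.sin(t),z]) for t in a])
    up=b[b[:,1]<b[:,1].mean()]; i=np.argsort(up[:,0])
    return np.array([b[:,0].min(),b[:,0].max(),np.interp(250,up[i,0],up[i,1]),np.interp(266,up[i,0],up[i,1])])
obs=np.array([241.0,275.3,174.6,174.7])
for z in(.1296,.1326,.1356):
    o=least_squares(lambda c:edge(c,z)-obs,[.547,.008]);print(z,o.x,o.fun)
g=cv2.imread("pics/side0raw.png").mean(2).astype(int)
print(g[160:200,250],g[160:200,266]);
for k in (179,180,181,182): print(g[k,236:284])
```

```text
0.1296 [0.54841724 0.01045915] [-0.27788575  0.17895335  0.17840396 -0.21768553]
0.1326 [0.54609704 0.00544846] [-0.37809403  0.280021    0.16944242 -0.22642902]
0.1356 [5.43776933e-01 4.39057589e-04] [-0.47963109  0.38208587  0.16026492 -0.23536396]
[105 105 101  99  89  75  64  43  46  46  44  42  54 124 177 180 182 182
 181 182 151 128 170 184 182 182 183 182 154  98  86  82  89  89  89  88
  90  90  92  91] [113 110  90  81  65  43  54  81 107 105 107 107 120 155 178 179 177 177
 170 137 147 181 170 138 119 135 168 175 139  83  78  75  77  81  88  90
 103 132 145 131]
[ 88  89  89  79  75 123 170 181 180 180 181 181 182 180 182 173 159 156
 146 130 106  93  93  90  77  71  74  74  75  91 137 173 178 178 178 178
 176 179 178 151 112 110 110 107 108 101  95  93]
[ 84  89  95  96 100 149 182 182 181 181 182 183 180 172 151 128 106  99
  81  72  81  90  92  85  69  64  74  84 113 131 147 173 179 176 178 176
 177 177 179 147 108 110 111 107 106 100  92  94]
[ 82  90 100  96 102 154 183 182 181 179 179 184 182 167 128  85  72  71
  74  69  79  97  95  84  80  86  92 104 151 181 181 181 177 180 176 178
 178 177 181 148  98  96  99 103 109 100  95  92]
[ 89  89  89  88  99 148 182 183 182 181 180 182 183 182 170 130  94  98
 103 120 132 145 144 121 107 112 116 117 138 158 170 182 180 180 178 180
 178 179 178 139  79  73  76  98 107 103  93  93]
```

Call:
send_rows(
  series=[
    [-0.02,0.008,0,0,0,0,0],
    [-0.02,0.008,0,0,0,0,0],
    [0,0,0,0,0,0,0],
  ],
)

```text
time_s: 12.78
tcp_pos: [0.5461, 0.0095, 0.2301]
tool_rot: [-0.0, 0.726, 0.687, -0.0]
contact_force: [-0.0, 0.7, 0.5]
gripper_width: 0.0293
gripper_force: 30.0
```

Call:
send_rows(
  series=[
    [-0.02,0.008,0,0,0,0,0],
    [0,0,0,0,0,0,0],
  ],
)

```text
time_s: 13.02
tcp_pos: [0.5466, 0.0084, 0.2302]
tool_rot: [0.0, 0.726, 0.687, -0.0]
contact_force: [0.4, 1.4, -1.3]
gripper_width: 0.0294
gripper_force: 30.0
```

Call:
send_rows(
  series=[
    [-0.02,0.008,0,0,0,0,0],
    [0,0,0,0,0,0,0],
  ],
)

```text
time_s: 13.28
tcp_pos: [0.5469, 0.0073, 0.2301]
tool_rot: [0.0, 0.726, 0.687, -0.0]
contact_force: [-0.2, 0.0, -2.2]
gripper_width: 0.0292
gripper_force: 30.0
```

Call:
send_rows(
  series=[
    [-0.02,0.008,0,0,0,0,0],
    [0,0,0,0,0,0,0],
  ],
)

```text
time_s: 13.52
tcp_pos: [0.5472, 0.0064, 0.2302]
tool_rot: [0.0, 0.726, 0.687, -0.0]
contact_force: [-0.1, -0.2, -2.8]
gripper_width: 0.0292
gripper_force: 30.0
```

Call:
send_rows(
  series=[
    [-0.02,0.008,0,0,0,0,0],
    [0,0,0,0,0,0,0],
  ],
)

```text
time_s: 13.78
tcp_pos: [0.5474, 0.0056, 0.2301]
tool_rot: [-0.0, 0.726, 0.687, -0.0]
contact_force: [-1.3, 1.2, -3.0]
gripper_width: 0.0291
gripper_force: 30.0
```

Call:
send_rows(
  series=[
    [0.018,-0.007,0,0,0,0,0],
    [0,0,0.04,0,0,0,0],
    [0,0,0.04,0,0,0,0],
    [0,0,0,0,0,0,0],
  ],
)

```text
time_s: 14.28
tcp_pos: [0.5473, 0.0064, 0.226]
tool_rot: [0.0, 0.726, 0.687, -0.0]
contact_force: [0.0, -0.1, -2.5]
gripper_width: 0.0291
gripper_force: 30.0
```

Call:
send_rows(
  series=[
    [0,0,0.04,0,0,0,0],
    [0,0,0.04,0,0,0,0],
    [0,0,0.04,0,0,0,0],
    [0,0,0.04,0,0,0,0],
  ],
)

```text
time_s: 14.78
tcp_pos: [0.5473, 0.0064, 0.218]
tool_rot: [0.0, 0.726, 0.687, -0.0]
contact_force: [-0.5, 0.4, -1.8]
gripper_width: 0.0291
gripper_force: 30.0
```

Call:
send_rows(
  series=[
    [0,0,0.046,0,0,0,0],
    [0,0,0.046,0,0,0,0],
    [0,0,0.046,0,0,0,0],
    [0,0,0.046,0,0,0,0],
    [0,0,0.046,0,0,0,0],
    [0,0,0.046,0,0,0,0],
    [0,0,0.046,0,0,0,0],
    [0,0,0.046,0,0,0,0],
  ],
)

```text
time_s: 15.78
tcp_pos: [0.5473, 0.0064, 0.1997]
tool_rot: [0.0, 0.726, 0.687, -0.0]
contact_force: [-0.0, 0.7, -2.6]
gripper_width: 0.0287
gripper_force: 30.0
```

Call:
send_rows(
  series=[
    [0,0,0.046,0,0,0,0],
    [0,0,0.046,0,0,0,0],
    [0,0,0.046,0,0,0,0],
    [0,0,0.046,0,0,0,0],
    [0,0,0.046,0,0,0,0],
    [0,0,0.046,0,0,0,0],
    [0,0,0.046,0,0,0,0],
    [0,0,0.046,0,0,0,0],
  ],
)

```text
time_s: 16.77
tcp_pos: [0.5473, 0.0064, 0.1812]
tool_rot: [0.0, 0.726, 0.687, -0.0]
contact_force: [0.1, 0.4, -2.2]
gripper_width: 0.0292
gripper_force: 30.0
```

Call:
send_rows(
  series=[
    [0,0,0.046,0,0,0,0],
    [0,0,0.046,0,0,0,0],
    [0,0,0.046,0,0,0,0],
    [0,0,0.046,0,0,0,0],
    [0,0,0,0,0,0,0],
  ],
)

```text
time_s: 17.4
tcp_pos: [0.5472, 0.0064, 0.172]
tool_rot: [-0.0, 0.726, 0.687, -0.0]
contact_force: [1.1, 0.9, -2.3]
gripper_width: 0.0291
gripper_force: 30.0
```

Call:
send_rows(
  series=[
    [0,0,0.04,0,0,0,0],
    [0,0,0.04,0,0,0,0],
    [0,0,0.04,0,0,0,0],
    [0,0,0,0,0,0,0],
  ],
)

```text
time_s: 17.9
tcp_pos: [0.5472, 0.0064, 0.166]
tool_rot: [-0.0, 0.726, 0.687, -0.0]
contact_force: [0.4, 0.6, -2.7]
gripper_width: 0.0294
gripper_force: 30.0
```

Call:
send_rows(
  series=[
    [0,0,0.04,0,0,0,0],
    [0,0,0.04,0,0,0,0],
    [0,0,0,0,0,0,0],
  ],
)

```text
time_s: 18.27
tcp_pos: [0.5472, 0.0064, 0.162]
tool_rot: [-0.0, 0.726, 0.687, -0.0]
contact_force: [-0.0, -0.6, -2.7]
gripper_width: 0.0293
gripper_force: 30.0
```

Call:
send_rows(
  series=[
    [0,0,0.04,0,0,0,0],
    [0,0,0.04,0,0,0,0],
    [0,0,0,0,0,0,0],
  ],
)

```text
time_s: 18.65
tcp_pos: [0.5473, 0.0064, 0.1581]
tool_rot: [0.0, 0.726, 0.687, -0.0]
contact_force: [-0.1, -0.5, -1.0]
gripper_width: 0.0294
gripper_force: 30.0
```

Call:
send_rows(
  series=[
    [0,0,0.04,0,0,0,0],
    [0,0,0.02,0,0,0,0],
    [0,0,0,0,0,0,0],
  ],
)

```text
time_s: 19.02
tcp_pos: [0.5473, 0.0064, 0.1552]
tool_rot: [0.0, 0.726, 0.687, -0.0]
contact_force: [-0.1, -1.5, 0.6]
gripper_width: 0.029
gripper_force: 30.0
```

Call:
send_rows(
  series=[
    [0,0,0,0,0,0,0],
  ],
)

```text
time_s: 19.15
tcp_pos: [0.5473, 0.0063, 0.1552]
tool_rot: [0.0, 0.726, 0.687, -0.0]
contact_force: [0.3, -1.7, -1.2]
gripper_width: 0.0291
gripper_force: 30.0
```

Call:
send_rows(
  series=[
    [0,0,0,0,0,0,0],
  ],
)

```text
time_s: 19.27
tcp_pos: [0.5473, 0.0064, 0.1552]
tool_rot: [0.0, 0.726, 0.687, 0.0]
contact_force: [0.3, -1.3, 0.1]
gripper_width: 0.0289
gripper_force: 30.0
```

Call:
send_rows(
  series=[
    [0,0,0,0,0,0,0],
  ],
)

```text
time_s: 19.4
tcp_pos: [0.5473, 0.0064, 0.1552]
tool_rot: [0.0, 0.726, 0.687, -0.0]
contact_force: [-0.5, -1.4, -0.5]
gripper_width: 0.0295
gripper_force: 30.0
```

Call:
send_rows(
  series=[
    [0,0,0,0,0,0,0],
  ],
)

```text
time_s: 19.52
tcp_pos: [0.5473, 0.0064, 0.1552]
tool_rot: [0.0, 0.726, 0.687, -0.0]
contact_force: [-0.0, -1.8, -0.0]
gripper_width: 0.0291
gripper_force: 30.0
```

Call:
send_rows(
  series=[
    [-0.012,0,0.012,0,0,0,0],
    [0,0,0,0,0,0,0],
  ],
)

```text
time_s: 19.77
tcp_pos: [0.5473, 0.0061, 0.1545]
tool_rot: [-0.0, 0.726, 0.688, 0.0]
contact_force: [-0.0, 1.3, 0.3]
gripper_width: 0.0292
gripper_force: 30.0
```

Call:
send_rows(
  series=[
    [0,0,0,0,0,0,0.55],
    [0,0,0,0,0,0,0.55],
    [0,0,0,0,0,0,0.55],
    [0,0,-0.4,0,0,0,0.55],
    [0,0,-0.9,0,0,0,0.6],
    [0,0,-1,0,0,0,0.6],
    [0,0,-0.4,0,0,0,0.6],
  ],
)

```text
time_s: 20.65
tcp_pos: [0.5479, 0.0053, 0.2931]
tool_rot: [0.001, 0.726, 0.687, 0.001]
contact_force: [-0.3, 1.0, -0.7]
gripper_width: 0.0561
gripper_force: 0.0
```

Call:
send_rows(
  series=[
    [-0.87,0.238,0,0,0,0,0.6],
    [-0.87,0.238,0,0,0,0,0.6],
    [-0.87,0.238,0,0,0,0,0.6],
    [-0.87,0.238,0,0,0,0,0.6],
    [-0.87,0.238,0,0,0,0,0.6],
    [-0.87,0.238,0,0,0,0,0.6],
    [0,0,0.5,0,0,0,0.6],
  ],
)

```text
time_s: 21.52
tcp_pos: [0.6036, -0.2632, 0.2659]
tool_rot: [0.001, 0.728, 0.686, -0.0]
contact_force: [-0.1, -0.4, -0.7]
gripper_width: 0.056
gripper_force: 0.0
```

```bash
python3 snap.py b1
python3 - <<'E'
import cv2,numpy as np
def cr(v,lo,hi,up=True):
    t=(lo+hi)/2
    for i in range(len(v)-1):
        if (v[i]-t)*(v[i+1]-t)<=0: return i+(t-v[i])/(v[i+1]-v[i])
for f in("side0raw","side_a2","side_a3","side_b1"):
    g=cv2.imread(f"pics/{f}.png").mean(2)
    top=[]
    for c in (247,249,268,270,272):
        v=g[168:186,c]; k=np.argmax(np.diff(v)); w=v[max(k-2,0):k+4]; top.append(168+max(k-2,0)+cr(w,w.min(),w.max()))
    bot=[]
    for c in (247,249,251,253,270):
        v=g[183:197,c]; k=np.argmin(np.diff(v)); w=v[max(k-2,0):k+4]; bot.append(183+max(k-2,0)+cr(w,w.max(),w.min()))
    print(f,np.round(top,2),np.round(bot,2))
E
```

```text
21.525 [ 0.6036 -0.2632  0.2659] [ 1.500e-03  7.280e-01  6.856e-01 -4.000e-04] [-0.1  -0.36 -0.7 ]
side 219 105
top 225 133
side0raw [174.1  173.14 172.92 174.01 175.24] [187.48 188.22 188.53 189.03 185.  ]
side_a2 [175.9  175.08 175.19 176.01 177.13] [189.28 189.96 190.39 190.94 186.98]
side_a3 [175.82 175.1  175.24 176.21 177.28] [189.31 190.06 190.35 191.01 187.06]
side_b1 [176.48 175.6  175.69 176.73 177.74] [189.86 190.47 191.12 191.55 183.9 ]
```

View pics/b1.png

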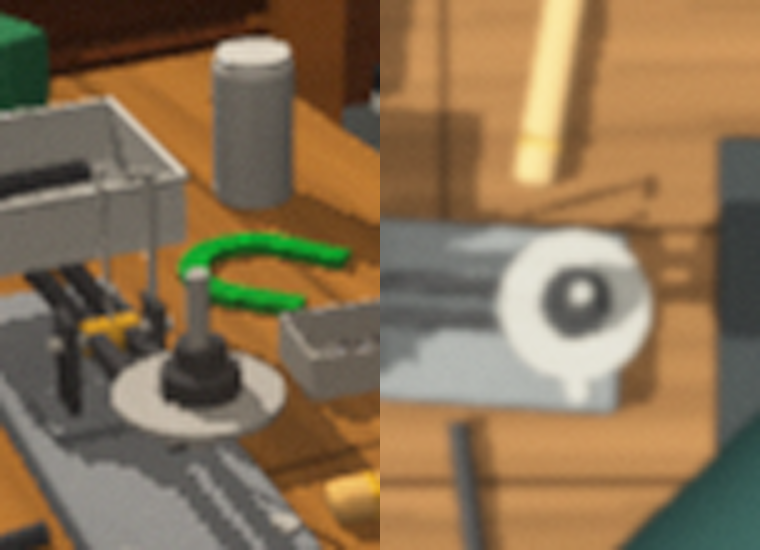

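Call:
send_rows(
  series=[
    [0.094,0.013,1,0,0,0,0.6],
    [0,0,1,0,0,0,0.6],
    [0,0,1,0,0,0,0.6],
    [0,0,0.9,0,0,0,0.6],
    [0,0,0.5,0,0,0,0.6],
    [0,0,0.1,0,0,0,0.6],
    [0,0,0,0,0,0,0.6],
  ],
)

```text
time_s: 22.5
tcp_pos: [0.6059, -0.2543, 0.0411]
tool_rot: [0.001, 0.726, 0.688, 0.0]
contact_force: [-0.6, 0.3, 0.5]
gripper_width: 0.0561
gripper_force: 0.0
```

Call:
send_rows(
  series=[
    [-0.086,-0.024,0.05,0,0,0,0.6],
    [0,0,0,0,0,0,0.6],
    [0,0,0,0,0,0,0],
    [0,0,0,0,0,0,0],
    [0,0,0,0,0,0,0],
    [0,0,0,0,0,0,0],
  ],
)

```text
time_s: 23.25
tcp_pos: [0.6037, -0.2583, 0.0372]
tool_rot: [-0.0, 0.726, 0.687, 0.0]
contact_force: [-0.9, 0.1, 2.0]
gripper_width: 0.0291
gripper_force: 30.0
```

Call:
send_rows(
  series=[
    [0,0,0,0,0,0,0.5],
    [0,0,0,0,0,0,0.5],
    [0,0,0,0,0,-1,0.5],
    [0,0,0,0,0,-1,0.5],
    [0,0,0,0,0,-1,0.5],
    [0,0,0,0,0,-1,0.5],
    [0,0,0,0,0,-1,0.5],
    [0,0,0,0,0,-1,0.5],
    [0,0,0,0,0,-1,0.5],
    [0,0,0,0,0,-1,0.5],
  ],
)

```text
time_s: 24.5
tcp_pos: [0.6037, -0.2584, 0.0371]
tool_rot: [0.0, 0.249, 0.968, -0.0]
contact_force: [-0.6, 0.6, 0.7]
gripper_width: 0.0471
gripper_force: 0.0
```

Call:
send_rows(
  series=[
    [0,0,0,0,0,-1,0.5],
    [0,0,0,0,0,-1,0.5],
    [0,0,0,0,0,-1,0.5],
    [0,0,0,0,0,-0.25,0.5],
    [0,0,0,0,0,0,0],
    [0,0,0,0,0,0,0],
    [0,0,0,0,0,0,0],
    [0,0,0,0,0,0,0],
  ],
)

```text
time_s: 25.5
tcp_pos: [0.6037, -0.2585, 0.0371]
tool_rot: [0.0, 0.028, 1.0, -0.0]
contact_force: [0.4, -2.3, -0.2]
gripper_width: 0.0287
gripper_force: 30.0
```

Call:
send_rows(
  series=[
    [0,0,-0.4,0,0,0,0],
    [0,0,-0.9,0,0,0,0],
    [0,0,-1,0,0,0,0],
    [0,0,-1,0,0,0,0],
    [0,0.3,-0.9,0,0,0,0],
    [0.284,0.9,-0.3,0,0,0,0],
    [0.285,0.95,0,0,0,0,0],
    [0.285,0.95,0,0,0,0,0],
    [0.285,0.95,0,0,0,0,0],
    [0.285,0.8,0,0,0,0,0],
  ],
)

```text
time_s: 26.75
tcp_pos: [0.545, -0.0102, 0.2631]
tool_rot: [0.0, 0.027, 1.0, 0.0]
contact_force: [0.9, 0.4, -4.7]
gripper_width: 0.0287
gripper_force: 30.0
```

Call:
send_rows(
  series=[
    [0,0.37,0,0,0,0,0],
    [0,0,0,0,0,0,0],
    [0,0,0,0,0,0,0],
    [0,0,0,0,0,0,0],
  ],
)

```text
time_s: 27.25
tcp_pos: [0.547, 0.005, 0.2622]
tool_rot: [-0.0, 0.028, 1.0, -0.0]
contact_force: [0.0, 0.3, -4.5]
gripper_width: 0.0285
gripper_force: 30.0
```

Run:
```python
from rig import r
s=r.sense();print(s["tcp_pos"],s["tool_rot"],s["contact_force"],s["qpos"])
```

```text
[0.54697498 0.00495456 0.26216402] [-2.62331472e-05  2.83749659e-02  9.99597322e-01 -2.33122914e-04] [ 0.00779543  0.27933116 -4.46575808] [-0.51331917  0.24871387  0.53571369  1.75603831 -0.13616171  1.17392613
  1.57573576]
```

Call:
send_rows(
  series=[
    [0,0.02,0.25,0,0,0,0],
    [0,0,0.2,0,0,0,0],
    [0,0,0.1,0,0,0,0],
    [0,0,0.04,0,0,0,0],
    [0,0,0.04,0,0,0,0],
    [0,0,0.04,0,0,0,0],
    [0,0,0,0,0,0,0],
  ],
)

```text
time_s: 28.12
tcp_pos: [0.5469, 0.0073, 0.2285]
tool_rot: [-0.0, 0.027, 1.0, -0.0]
contact_force: [0.7, 0.1, -4.7]
gripper_width: 0.0288
gripper_force: 30.0
```

Call:
send_rows(
  series=[
    [0,0,0.04,0,0,0,0],
    [0,0,0.04,0,0,0,0],
    [0,0,0,0,0,0,0],
  ],
)

```text
time_s: 28.5
tcp_pos: [0.5469, 0.0073, 0.2244]
tool_rot: [-0.0, 0.027, 1.0, -0.0]
contact_force: [0.5, -0.1, -3.9]
gripper_width: 0.029
gripper_force: 30.0
```

Call:
send_rows(
  series=[
    [0,0,0.03,0,0,0,0],
    [0,-0.012,0,0,0,0,0],
    [0,-0.012,0,0,0,0,0],
    [0,0,0,0,0,0,0],
  ],
)

```text
time_s: 29.0
tcp_pos: [0.5469, 0.0059, 0.2231]
tool_rot: [0.0, 0.028, 1.0, -0.0]
contact_force: [0.6, 0.5, -4.0]
gripper_width: 0.0286
gripper_force: 30.0
```

Call:
send_rows(
  series=[
    [0,0,0.04,0,0,0,0],
    [0,0,0.04,0,0,0,0],
    [0,0,0,0,0,0,0],
  ],
)

```text
time_s: 29.38
tcp_pos: [0.5468, 0.0061, 0.2189]
tool_rot: [-0.0, 0.027, 1.0, -0.0]
contact_force: [-0.0, 0.2, -4.0]
gripper_width: 0.0291
gripper_force: 30.0
```

Call:
send_rows(
  series=[
    [0,0,0.045,0,0,0,0],
    [0,0,0.045,0,0,0,0],
    [0,0,0.045,0,0,0,0],
    [0,0,0.045,0,0,0,0],
    [0,0,0.045,0,0,0,0],
    [0,0,0.045,0,0,0,0],
    [0,0,0,0,0,0,0],
  ],
)

```text
time_s: 30.25
tcp_pos: [0.5469, 0.006, 0.2054]
tool_rot: [-0.0, 0.027, 1.0, -0.0]
contact_force: [0.3, -0.1, -4.7]
gripper_width: 0.0288
gripper_force: 30.0
```

Call:
send_rows(
  series=[
    [0,0,0.045,0,0,0,0],
    [0,0,0.045,0,0,0,0],
    [0,0,0.045,0,0,0,0],
    [0,0,0.045,0,0,0,0],
    [0,0,0.045,0,0,0,0],
    [0,0,0.045,0,0,0,0],
    [0,0,0,0,0,0,0],
  ],
)

```text
time_s: 31.12
tcp_pos: [0.5469, 0.006, 0.1919]
tool_rot: [-0.0, 0.027, 1.0, -0.0]
contact_force: [-0.2, 0.0, -4.3]
gripper_width: 0.0288
gripper_force: 30.0
```

Call:
send_rows(
  series=[
    [0,0,0.046,0,0,0,0],
    [0,0,0.046,0,0,0,0],
    [0,0,0.046,0,0,0,0],
    [0,-0.005,0.046,0,0,0,0],
    [0,-0.005,0.046,0,0,0,0],
    [0,0,0.046,0,0,0,0],
    [0,0,0,0,0,0,0],
    [0,0,0,0,0,0,0],
    [0,0,0,0,0,0,0],
  ],
)

```text
time_s: 32.25
tcp_pos: [0.5469, 0.0056, 0.1784]
tool_rot: [0.0, 0.027, 1.0, 0.0]
contact_force: [-0.4, 0.8, -1.8]
gripper_width: 0.0287
gripper_force: 30.0
```

```bash
cat > avg.py <<'E'
from rig import r
import numpy as np
F=[];P=[]
for i in range(12):
    r.get_image("side"); s=r.sense(); F.append(s["contact_force"]);P.append(s["tcp_pos"])
print(s["time_s"],np.mean(P,0).round(5),np.mean(F,0).round(3),(np.std(F,0)/12**.5).round(3))
E
python3 avg.py
```

```text
32.85 [0.54692 0.00557 0.17832] [-0.476  1.271 -2.006] [0.185 0.19  0.169]
```

Call:
send_rows(
  series=[
    [0,0.006,0.04,0,0,0,0],
    [0,0,0.04,0,0,0,0],
    [0,0,0.036,0,0,0,0],
    [0,0,0,0,0,0,0],
    [0,0,0,0,0,0,0],
    [0,0,0,0,0,0,0],
  ],
)

```text
time_s: 33.6
tcp_pos: [0.5469, 0.0057, 0.1725]
tool_rot: [0.0, 0.027, 1.0, -0.0]
contact_force: [-0.4, -2.8, -0.7]
gripper_width: 0.0287
gripper_force: 30.0
```

```bash
python3 avg.py
```

```text
34.2 [0.54693 0.00576 0.17251] [-0.573 -2.575 -0.393] [0.136 0.133 0.123]
```

Call:
send_rows(
  series=[
    [0,-0.012,0,0,0,0,0],
    [0,0,0,0,0,0,0],
    [0,0,0,0,0,0,0],
  ],
)

```text
time_s: 34.58
tcp_pos: [0.5469, 0.0056, 0.1725]
tool_rot: [0.0, 0.027, 1.0, 0.0]
contact_force: [0.1, 0.4, 0.1]
gripper_width: 0.0289
gripper_force: 30.0
```

```bash
python3 avg.py
```

```text
35.175 [0.54689 0.00548 0.17249] [-0.306  2.182 -0.048] [0.159 0.24  0.102]
```

Call:
send_rows(
  series=[
    [0,0.006,0,0,0,0,0],
    [0,0,0,0,0,0,0.55],
    [0,0,0,0,0,0,0.55],
    [0,0,0,0,0,0,0.55],
    [0,0,-0.3,0,0,0,0.55],
    [0,0,-0.8,0,0,0,0.55],
    [0,0,-0.9,0,0,0,0.55],
    [0,0,-0.4,0,0,0,0.55],
  ],
)

```text
time_s: 36.17
tcp_pos: [0.5476, 0.0052, 0.296]
tool_rot: [0.002, 0.028, 1.0, 0.0]
contact_force: [-0.4, 0.0, -1.0]
gripper_width: 0.0519
gripper_force: 0.0
```

Call:
send_rows(
  series=[
    [0.9,-0.5,0,0,0,0,0.55],
    [0.9,-0.8,0,0,0,0,0.55],
    [0.5,-0.9,0,0,0,0,0.55],
    [0,-0.9,0,0,0,0,0.55],
    [0,0,0,0,0,0,0.55],
    [0,0,0,0,0,0,0.55],
    [0,0,0,0,0,0,0.55],
  ],
)

```text
time_s: 37.05
tcp_pos: [0.4238, -0.142, 0.2927]
tool_rot: [0.0, 0.027, 1.0, -0.0]
contact_force: [-0.1, 0.1, -0.1]
gripper_width: 0.0516
gripper_force: 0.0
```

```bash
python3 snap.py e1
python3 - <<'E'
import cv2,numpy as np
def z(f,x,y,w,h,s): return cv2.resize(cv2.imread(f)[y:y+h,x:x+w],None,fx=s,fy=s,interpolation=cv2.INTER_CUBIC)
a=z("pics/side_e1.png",190,120,100,110,5)
b=z("pics/top_e1.png",130,150,160,75,2.5)
o=np.zeros((560,800,3),np.uint8); o[:550,:400]=a[:,:400]; o[:187,400:]=b[:,:400]; c=z("pics/top_e1.png",190,155,80,74,5);o[190:560,400:]=c
cv2.imwrite("pics/e1c.png",o)
E
```

```text
37.05 [ 0.4238 -0.142   0.2927] [ 0.      0.0267  0.9996 -0.    ] [-0.14  0.12 -0.13]
side 219 105
top 225 133Traceback (most recent call last):
  File "<stdin>", line 5, in <module>
ValueError: could not broadcast input array from shape (188,400,3) into shape (187,400,3)
```

Run:
```python
import cv2,numpy as np
def z(f,x,y,w,h,s): return cv2.resize(cv2.imread(f)[y:y+h,x:x+w],None,fx=s,fy=s,interpolation=cv2.INTER_CUBIC)
a=z("pics/side_e1.png",205,120,80,110,5)
o=np.zeros((560,800,3),np.uint8); o[:550,:400]=a
o[:185,400:]=z("pics/side0raw.png",225,133,40,37,5).repeat(1,0)[:, :400] if 0 else z("pics/top0raw.png",180,170,80,37,5)
o[190:560,400:]=z("pics/top_e1.png",195,155,80,74,5)
cv2.imwrite("pics/e1c.png",o)
```

View pics/e1c.png

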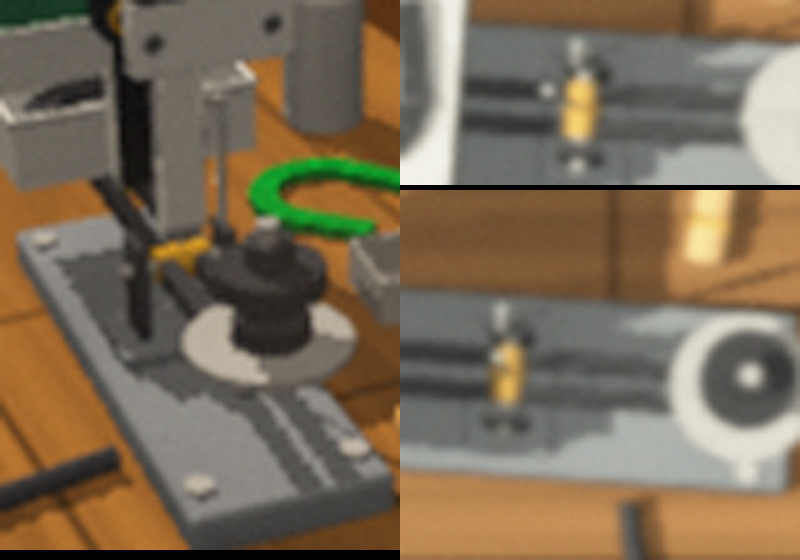

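Run:
```python
from h import *
import cv2
g0=cv2.imread("pics/top0raw.png").mean(2).astype(int); g1=cv2.imread("pics/top_e1.png").mean(2).astype(int)
print(g0[184:192,204:214]);print("idx",g0[174:182,210:220]);print(g1[184:192,208:220]);print("idx1",g1[174:182,210:220])
# predicted columns for level: pivot from spindle pos
import itertools
P=np.array([.5469,.0056]);
for yaw in(-.055,-.07):
    y=np.array([-np.sin(yaw),np.cos(yaw)])
    piv=P+.160*y
    for th in(.124,.139,0,-.012,-.02):
        t=piv+y*.112*np.sin(th); print(yaw,th,proj("top",[*t,.088+.112*np.cos(th)]).round(2))
```

```text
[[109 109 110 109 107 105 107 105  97  84]
 [ 94  99 101 100  99 100 103 101 100  97]
 [ 73  76  80  87 108 118 111  99  98 118]
 [ 59  56  64  87 133 156 138 106 102 131]
 [ 54  53  59  86 133 159 144 109 104 139]
 [ 70  69  68  81 105 121 113 103 105 134]
 [ 95  94  93  93  95  94  98 104 116 132]
 [106 104 106 105  99  98 103 112 129 145]]
idx [[ 80  81  80  81  82  78  80  82  81  80]
 [ 84  83  81  83  82  84  82  81  84  83]
 [ 98  98  98  96 100 102  99  95  95  92]
 [107 107 107 115 129 133 124 113 108 107]
 [111 110 112 128 152 163 145 123 112 111]
 [107 108 110 129 162 171 149 126 112 106]
 [105 107 108 125 156 165 139 120 110 100]
 [105 102 101 118 143 149 125 102  90  87]]
[[103 105 106 106  93  80  78  91 103 103  91  70]
 [ 94  93  98  99  93  81  83 104 127 124 102  72]
 [ 75  76  77  80  82  94 114 137 156 149 119  91]
 [ 60  59  62  64  82 118 152 165 171 161 136 105]
 [ 56  54  57  60  83 132 168 174 171 161 137 109]
 [ 64  63  67  69  81 113 140 151 156 153 132 106]
 [ 89  87  91  91  88  99 113 124 135 142 130 103]
 [ 98 101 103 103  96  98 109 120 131 136 123 106]]
idx1 [[ 80  82  82  81  81  78  82  80  80  82]
 [ 84  84  82  83  83  81  78  83  79  83]
 [ 98  96  97  97  98 100  95  95  93  95]
 [107 106 106 115 127 135 122 112 106 107]
 [109 110 112 126 153 161 144 119 112 107]
 [106 107 110 128 159 169 143 116 108 103]
 [104 104 106 124 152 160 131 109 103  98]
 [106 104 101 118 144 147 118  95  86  87]]
-0.055 0.124 [210.14 188.34]
-0.055 0.139 [209.61 188.32]
-0.055 0 [214.55 188.54]
-0.055 -0.012 [214.98 188.56]
-0.055 -0.02 [215.26 188.57]
-0.07 0.124 [210.2  187.51]
-0.07 0.139 [209.67 187.49]
-0.07 0 [214.6  187.78]
-0.07 -0.012 [215.03 187.8 ]
-0.07 -0.02 [215.31 187.82]
```

Run:
```python
from h import *
import cv2
g1=cv2.imread("pics/top_e1.png").mean(2).astype(int)
print(g1[187:198,258:273])
print(proj("top",[.5469,.0056,.193]),proj("top",[.5472,.0067,.213]))
a=cv2.imread("pics/side_e1.png").mean(2); b=cv2.imread("pics/side0raw.png").mean(2)
# bin near rim corner / pan shifts vs start, by template match
for n,(x,y,w,h) in {"binrim":(246,126,14,22),"base":(225,205,60,22)}.items():
    t=b[y:y+h,x:x+w].astype(np.float32); s=a[y-10:y+h+10,x-4:x+w+4].astype(np.float32)
    s=cv2.resize(s,None,fx=8,fy=8,interpolation=cv2.INTER_CUBIC);t=cv2.resize(t,None,fx=8,fy=8,interpolation=cv2.INTER_CUBIC)
    m=cv2.matchTemplate(s,t,cv2.TM_CCOEFF_NORMED);_,v,_,l=cv2.minMaxLoc(m);print(n,v,l[0]/8-4,l[1]/8-10)
```

```text
[[ 92  87  84  83  84  82  80  81  82  76  70  65  68  75  98]
 [ 88  85  85  85  84  86  89  88  83  73  61  60  58  63  76]
 [ 86  85  85  86  94 109 120 125 108  80  61  55  56  57  63]
 [ 83  84  84  88 109 142 171 173 150 106  70  56  55  56  59]
 [ 84  82  83  94 125 168 198 198 174 125  78  58  54  54  58]
 [ 84  81  81  95 128 171 199 202 174 126  81  63  57  57  59]
 [ 81  81  82  91 113 146 174 178 155 112  79  64  58  57  63]
 [ 82  82  79  81  91 111 127 132 116  94  77  64  59  63  73]
 [ 82  82  79  79  79  84  91  92  90  80  74  69  69  73  81]
 [ 85  82  82  78  78  78  79  77  76  77  76  78  77  81  90]
 [ 86  86  84  83  80  80  80  80  80  81  83  80  83  88 101]]
[265.43073335 191.39773718] [265.48652238 190.61545248]
binrim 0.5383949279785156 -0.125 -6.0
base 0.9560429453849792 -0.625 0.25
```

```bash
python3 -c "
from rig import r
print(r.close_job())"
```

```text
the job is handed in; nothing more can be done
None
```

The small (250 g) and large (450 g) weights are fully seated on the spindle and the medium one was left on the slate. The needle stood level by its index, and I handed the job in at 37 s. The pair is a judgement: the needle gave about 700 g, my touch readings about 660 g, and some camera estimates ran lower.

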